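# Show the class which clay piece goes on which oven tile

### The job

Ring for the class's attention by pressing the desk bell's plunger all the way down, then let it spring up. Next, from straight above, point at the middle of the clay mug (the one with a handle) for two seconds with the fingertips about three centimetres above its rim, and after that in the same way at the middle of the bare tile on the oven tray, to show where the mug is to go; finish while still pointing at the tile. Do not touch, move or lift the clay pieces, the tiles, the board or the tray, and travel well above the other clay pieces so that none of them seems to be meant.

Things in the scene. Friction and masses are not known exactly. Their poses are not given: they have to be found in the camera images.
- bell_top (a point): centre of the plunger's flat top on the desk bell. The bell is a steel dome 76 mm across on a black foot 84 mm across, fixed to the table; the round plunger cap on top is 20 mm across, its top 60 mm above the table. It is pressed straight down.
- plunger (a joint): how far the bell's plunger is pressed down, in m: 0 up, 0.006 fully down (the bell has rung from 0.0045). A spring pushes it back; about 1 N starts it and 4 N holds it fully down.
- mug_rim (a point): centre of the mouth of the mug, at rim height: a plain terracotta cup 64 mm across and 75 mm high with one handle at its side that sticks out about 36 mm; it stands loose on the drying board. z is up.
- beaker_rim (a point): centre of the mouth of the beaker, at rim height: same terracotta, same width and height as the mug (64 by 75 mm) but without a handle; loose on the drying board. Not to be pointed at.
- bowl_rim (a point): centre of the mouth of the low terracotta bowl, at rim height: 76 mm across, 32 mm high; loose on the drying board. Not to be pointed at.
- board: drying board of plywood, 340 by 150 by 18 mm, fixed, origin at the centre of its underside, long side along its x. The mug, the beaker and the bowl stand on it in a row along x, about 105 mm apart, in any order. It may lie on the left or on the right of the bell.
- tray: steel oven tray, 340 by 130 mm, floor 4 mm thick, rim 12 mm high, fixed, origin at the centre of its underside, long side along its x. Three tiles lie on it in a row along x, about 105 mm apart, in any order; it lies on the other side of the bell from the board.
- bare_tile_top (a point): centre of the top face of the bare tile: pale, square, 70 by 70 by 8 mm, nothing on it, loose on the oven tray; its top is 12 mm above the table.
- candlestick_top (a point): centre of the top of the terracotta candlestick, 52 mm across the foot, on another such tile (they are one piece); top 74 mm above the table. Not to be pointed at.
- dome_house_top (a point): centre of the top of the little terracotta dome, 54 mm across, on another such tile (they are one piece); top 58 mm above the table. Not to be pointed at.

How it is judged:
On the way, in this order (a step that is already met when the one before it is completed fails the run):
1. the bell's plunger is pressed down (4.5 mm or more of its 6 mm) (value of joint plunger above 0.0045 m), for 0.05 s.
2. the hand points at the mug, fingertips some 0.5 to 6 cm above its rim, within 28 mm of its middle, for 1.5 s, with the bell released (horizontal distance between the grasp point and mug_rim below 0.028 m and z of the grasp point in the frame of mug_rim between 0.022 and 0.085 m and value of joint plunger below 0.0015 m), for 1.5 s.
3. the hand points at the bare tile, fingertips some 0.5 to 6 cm above it, within 28 mm of its middle, for 1.5 s (horizontal distance between the grasp point and bare_tile_top below 0.028 m and z of the grasp point in the frame of bare_tile_top between 0.022 and 0.085 m and value of joint plunger below 0.0015 m), for 1.5 s.
At the end, for the whole second after the job is handed in: The hand still points at the bare tile (grasp point within 28 mm of its middle and 22 to 85 mm above its top, which is fingertips about 0.5 to 6 cm above it), the bell's plunger is up again, and every clay piece and tile is within 8 mm of where it was (all of step 3 and distance of each of mug_rim, beaker_rim, bowl_rim, bare_tile_top, candlestick_top, dome_house_top from where it was at the start of the episode below 0.008 m); the robot touches nothing.
It fails at once if the robot touches a clay piece, a tile, the board or the tray (contact force between any of the fingers, the arm and mug above 0.3 N or contact force between any of the fingers, the arm and beaker above 0.3 N or contact force between any of the fingers, the arm and bowl above 0.3 N or contact force between any of the fingers, the arm and bare_tile above 0.3 N or contact force between any of the fingers, the arm and candlestick above 0.3 N or contact force between any of the fingers, the arm and dome_house above 0.3 N or contact force between any of the fingers, the arm and board above 0.3 N or contact force between any of the fingers, the arm and tray above 0.3 N).
It fails at once if a clay piece or tile is moved or lifted by more than 8 mm (distance of any of mug_rim, beaker_rim, bowl_rim, bare_tile_top, candlestick_top, dome_house_top from where it was at the start of the episode above 0.008 m).
It fails at once if the hand points at a wrong piece: it comes within 25 mm of its middle with the fingertips less than about 5 cm above it ((horizontal distance between the grasp point and beaker_rim below 0.025 m and z of the grasp point in the frame of beaker_rim between -0.05 and 0.07 m) or (horizontal distance between the grasp point and bowl_rim below 0.025 m and z of the grasp point in the frame of bowl_rim between -0.05 and 0.07 m) or (horizontal distance between the grasp point and candlestick_top below 0.025 m and z of the grasp point in the frame of candlestick_top between -0.05 and 0.07 m) or (horizontal distance between the grasp point and dome_house_top below 0.025 m and z of the grasp point in the frame of dome_house_top between -0.05 and 0.07 m)).
It also fails if it takes over 64 s, if anything falls off the work surface, if the arm or the gripper's body presses on something with over 40 N, if the wrist force passes 120 N, or if a joint passes its speed limit or range.

### The arm

A 6-joint arm with a two-finger parallel gripper is mounted at the origin on the work surface. World frame = base frame: x ahead of the robot, y to its left, z up, the work surface at z = 0. Lengths are in m, angles in rad, forces in N, time in s.
With the tool pointing down it reaches from about 0.35 to 0.975 m from the base axis. Payload 4.9 kg.
Tool frame: the origin (TCP) lies on the centre line of the jaws, within the pads' length; the fingertips stand 11 mm ahead of it and the grasp point (between the pads) lies 8 mm behind it (manip.finger_overhang is the distance from the TCP to the fingertips, in m); y points along the fingers, z is the direction in which the jaws open and shut, and the axes are right-handed (so a half turn about y gives the same grasp; the last joint's range is limited). The gripper opens to 85 mm and grips with 20 to 120 N. Pads are 22 mm wide; open, the fingers measure 114 mm over their backs; the gripper's body (76 mm by 85 mm) begins 54 mm behind the grasp point. The pads swing forward as they close: fully open they stand 13 mm farther back than shut.
Start: joints at [-1.31, 0.053, 1.613, -0, 1.476, -0.119], TCP at [0.232, -0.58, 0.242] pointing down, gripper open.
Joint ranges: [-3.01, 3.01], [-1.01, 2.22], [0.06, 2.58], [-1.02, 4.17], [0.09, 2.62], [-3.14, 3.14]. Speed limits (rad/s): [2.57, 2.57, 3.14, 3.14, 3.14, 3.14].

### API

Orientations are given as a unit quaternion [w, x, y, z].
In Python, from plant import readout, cams, workorder, manip gives the robot as it stands.
- The arm moves only by the tool play_rows, never from a script. Its arguments are lists of equal length, an entry for each row: "slide": the shift along the tool's x, y, z in cm, a list of three; "yaw": the turn about the tool's y in degrees; "grip": the closure, from -1 (fully open) to 1 (shut), so that 0 is half open. In form: {"slide": [[x, y, z], ...], "yaw": [yaw, ...], "grip": [grip, ...]}. A call has 1 to 12 rows; each row shifts and turns the commanded pose from where the row before left it, along the tool's axes as they then stand; what a row does not reach is not made up. A row lasts 1/10 s, in which the tool goes at most 50 mm and 8.59 degrees, less where a joint would pass 70% of its speed; a pose out of reach is approached as far as the arm can. A call with a gripper value outside its range is refused whole. The fingers move at their own pace and stop on an object; the grip force is fixed at half the most. Time passes only in rows, so rows that do not move let the fingers close. It gives the time, the measured TCP pose, the force and the opening at its end, in the units of the state.
- readout.state(): the state, without advancing time (a new reading comes with each control period).
- cams.grab_frame(name): name is "side" or "top" or "wrist"; returns a dict with "image" (400x640x3 uint8, red, green, blue), "mtx" (3x3 intrinsics, pixels), "R" (3x3) and "t" (3): a world point X has camera coordinates R X + t; the wrist camera has in their place "mount" (4x4, takes a point from camera to tool coordinates, whose origin is the TCP and whose axes are the tool frame's). Camera axes: x right, y down, z forward; pixel columns grow to the right and rows downward; lengths in m; the calibration is good to about 2 mm. The wrist camera is an equidistant fisheye: a pixel r from the principal point sees the ray r / f radians off the axis. A picture is of the moment at which its call begins: read the wrist's pose just before it. There is no depth.
- workorder.job_done(): hands the job in, once; it reports no verdict.
The state is a dict: "time": time; "joint_pos": joint angles; "joint_vel": joint speeds; "joint_efforts": joint torques, N m; "tool_pos": TCP position; "tool_rot": TCP orientation; "contact_force": force on the tool from outside, world axes, zero at the start; "ft_torque": the same for the moment, N m; "gripper_width": opening from 0.0 (shut) to 1.0 (fully open).
Only numpy, scipy, OpenCV 4.12 (cv2) and the standard library are available. Lean on these libraries where they do the work, as an engineer would, in place of code of your own. Each camera call takes 0.05 s, during which the arm holds its last target.

## Working session

There is one attempt and no reset: what is moved stays moved. The work goes in short steps, Python scripts to look and compute and a tool call to move; the robot and the scene stay as the last step left them, time stands still between calls to the robot, and variables do not carry over. Pictures are saved under pics/ and viewed, and the job is handed in when it is done.

Besides the shell and the picture viewer there is one more tool, called as name(argument=value, ...), one argument or row to a line, values as JSON. play_rows: Moves the arm, as the interface text tells. Its arguments: {"type":"object","properties":{"slide":{"type":"array","items":{"type":"array","items":{"type":"number"}}},"yaw":{"type":"array","items":{"type":"number"}},"grip":{"type":"array","items":{"type":"number"}}},"required":["slide","yaw","grip"]}

```bash
mkdir -p pics; ls; python3 - <<'E'
from plant import readout, cams, workorder, manip
import cv2
s=readout.state();print(s['time'],s['tool_pos'],s['tool_rot'],s['gripper_width'],manip.finger_overhang)
for n in ['side','top','wrist']:
    f=cams.grab_frame(n);cv2.imwrite(f'pics/{n}0.png',f['image'][:,:,::-1])
    print(n,f['mtx'],f.get('R'),f.get('t'),f.get('mount'))
E
```

```text
pics
0.0 [ 0.23155833 -0.5798657   0.241044  ] [ 0.13342769 -0.13351997  0.6951371  -0.69365257] 0.9994130297339859 0.011
side [[397.82648472   0.         319.95683528]
 [  0.         397.82648472 198.40350346]
 [  0.           0.           1.        ]] [[ 0.98621788 -0.16454395  0.0173087 ]
 [-0.08672411 -0.60319634 -0.79286386]
 [ 0.14090149  0.78043543 -0.60915294]] [-0.52059133  0.12095154  0.92048397] None
top [[507.68075693   0.         312.12365515]
 [  0.         507.68075693 204.90356182]
 [  0.           0.           1.        ]] [[ 0.04630004 -0.99892198 -0.00334453]
 [-0.97852523 -0.04468092 -0.20122623]
 [ 0.20085987  0.01258949 -0.97953908]] [-0.0134446   0.52555352  0.87480122] None
wrist [[309.70691629   0.         314.42037389]
 [  0.         309.70691629 194.77695375]
 [  0.           0.           1.        ]] None None [[-2.52711735e-04  9.46211763e-01  3.23547887e-01 -8.29961708e-02]
 [-2.26693918e-04 -3.23547944e-01  9.46211751e-01 -1.31397802e-01]
 [ 9.99999942e-01  1.65772475e-04  2.96264814e-04 -1.33315269e-04]
 [ 0.00000000e+00  0.00000000e+00  0.00000000e+00  1.00000000e+00]]
```

View pics/top0.png

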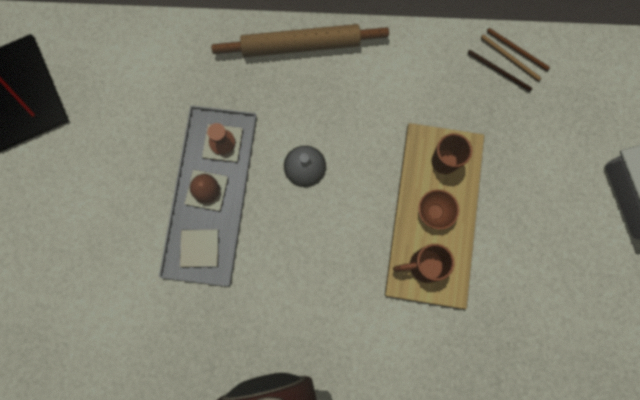

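View pics/side0.png

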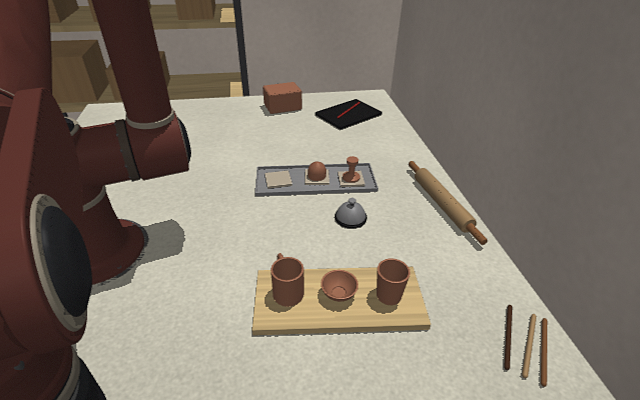

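View pics/wrist0.png

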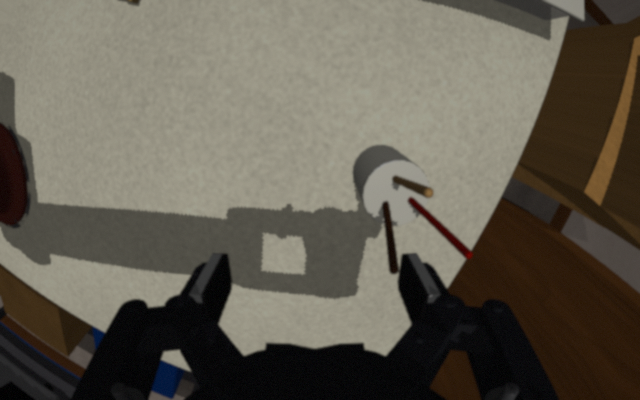

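The top view shows the tray on the left with the bare tile at about (199,249), the bell at (305,160), and the board on the right with the mug (handled) at about (434,263). I'll enlarge it.

```bash
python3 - <<'E'
import cv2
im=cv2.imread('pics/top0.png')
def c(x,y,w,h,n,k):
    cv2.imwrite(n,cv2.resize(im[y:y+h,x:x+w],None,fx=k,fy=k,interpolation=cv2.INTER_CUBIC))
a=[cv2.resize(im[y:y+64,x:x+96],None,fx=4,fy=4,interpolation=cv2.INTER_CUBIC) for x,y in [(270,130),(385,230),(150,215),(385,120)]]
import numpy as np
cv2.imwrite('pics/crop.png',np.vstack([np.hstack(a[:2]),np.hstack(a[2:])]))
im=cv2.imread('pics/side0.png')
a=[cv2.resize(im[y:y+64,x:x+96],None,fx=4,fy=4,interpolation=cv2.INTER_CUBIC) for x,y in [(305,185),(245,245),(240,150),(345,245)]]
cv2.imwrite('pics/crops.png',np.vstack([np.hstack(a[:2]),np.hstack(a[2:])]))
E
```

```text
(no output)
```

View pics/crop.png

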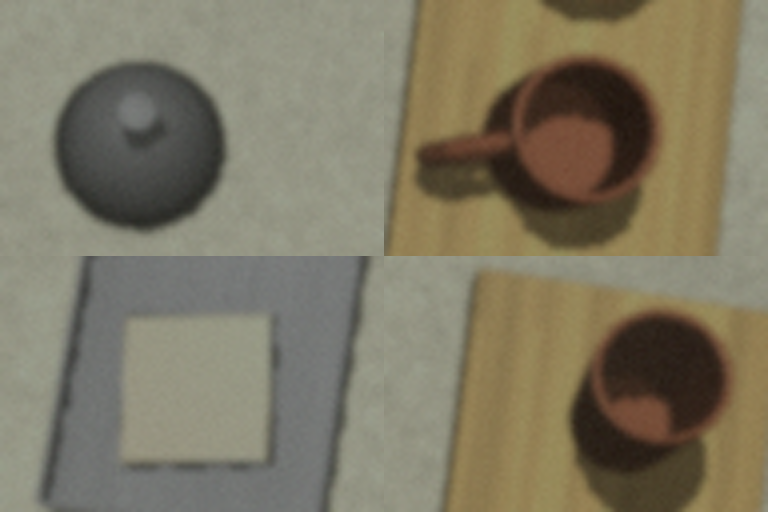

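View pics/crops.png

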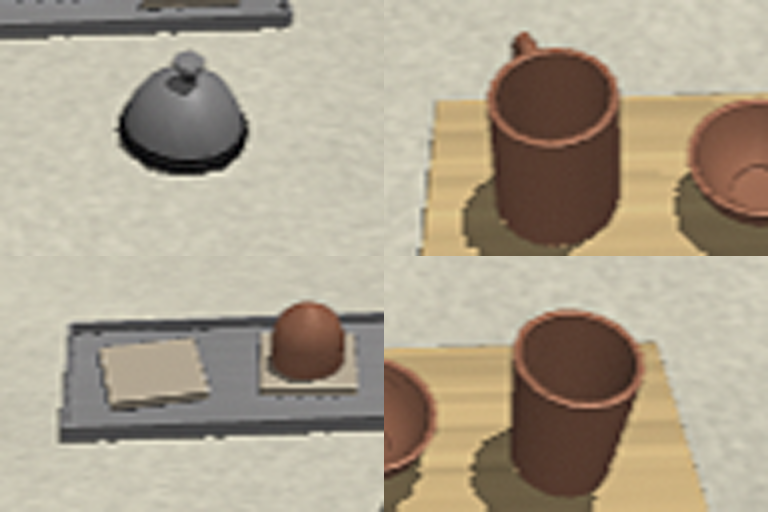

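```bash
cat > h.py <<'E'
import numpy as np
def hit(f,u,v,z):
    K,R,t=[np.array(f[k]) for k in('mtx','R','t')]
    d=R.T@np.linalg.solve(K,[u,v,1]);c=-R.T@t
    return c+d*(z-c[2])/d[2]
E
python3 - <<'E'
from plant import readout,cams
from h import *
from scipy.spatial.transform import Rotation as Ro
T=cams.grab_frame('top');S=cams.grab_frame('side')
for n,a,b,z in [('bell',(304.2,157.5),(351.7,200),.06),('mug',(435.5,262.5),(287.5,269.3),.093),('tile',(199.2,248.2),(278.5,178.3),.012),('beaker',(454.2,150.2),(393,265),.093),('bowl',(439,210),(339.5,285),.05),('candle',(216,131),(352,160),.074),('dome',(204,186),(317,163),.058)]:
    print(n,hit(T,*a,z).round(4),hit(S,*b,z).round(4))
s=readout.state();q=s['tool_rot'];print(Ro.from_quat([*q[1:],q[0]]).as_matrix().round(3))
E
```

```text
bell [0.6131 0.0294 0.06  ] [0.6115 0.0271 0.06  ]
mug [ 0.4268 -0.2049  0.093 ] [ 0.4285 -0.2083  0.093 ]
tile [0.4414 0.2195 0.012 ] [0.4429 0.217  0.012 ]
beaker [ 0.6287 -0.2387  0.093 ] [ 0.6325 -0.2278  0.093 ]
bowl [ 0.5274 -0.2216  0.05  ] [ 0.5286 -0.2257  0.05  ]
candle [0.6522 0.1939 0.074 ] [0.6489 0.1882 0.074 ]
dome [0.551  0.2104 0.058 ] [0.5536 0.2111 0.058 ]
[[-0.929 -0.     0.371]
 [-0.371  0.001 -0.929]
 [-0.    -1.    -0.001]]
```

play_rows(
  slide=[
    [-2.4, 0, -1.76],
    [-2.4, 0, -1.76],
    [-2.4, 0, -1.76],
    [-2.4, 0, -1.76],
    [-2.4, 0, -1.76],
    [-2.4, 0, -1.76],
    [-2.4, 0, -1.76],
    [-2.4, 0, -1.76],
    [-2.4, 0, -1.76],
    [-2.4, 0, -1.76],
    [-2.4, 0, -1.76],
    [-2.4, 0, -1.76],
  ],
  yaw=[0, 0, 0, 0, 0, 0, 0, 0, 0, 0, 0, 0],
  grip=[1, 1, 1, 1, 1, 1, 1, 1, 1, 1, 1, 1],
)

```text
time: 1.45
tool_pos: [0.4213, -0.2764, 0.2423]
tool_rot: [-0.133, 0.133, -0.694, 0.694]
contact_force: [-0.3, -0.0, 0.3]
gripper_width: 0.002
```

play_rows(
  slide=[
    [-2.4, 0, -1.76],
    [-2.4, 0, -1.76],
    [-2.4, 0, -1.76],
    [-2.4, 0, -1.76],
    [-2.4, 0, -1.76],
    [-2.4, 0, -1.76],
    [-2.4, 0, -1.76],
    [-2.4, 0, -1.76],
    [-2.4, 0, -1.76],
    [-2.4, 0, -1.76],
    [-2.4, 0, -1.76],
    [0, 0, 0],
  ],
  yaw=[0, 0, 0, 0, 0, 0, 0, 0, 0, 0, 0, 0],
  grip=[1, 1, 1, 1, 1, 1, 1, 1, 1, 1, 1, 1],
)

```text
time: 2.65
tool_pos: [0.5952, 0.0027, 0.242]
tool_rot: [0.135, -0.135, 0.694, -0.694]
contact_force: [-0.8, -0.2, -0.3]
gripper_width: -0.002
```

```bash
cat >> h.py <<'E'
def to(x,y,z):
    from plant import readout
    from scipy.spatial.transform import Rotation as Ro
    s=readout.state();q=s['tool_rot'];R=Ro.from_quat([*q[1:],q[0]]).as_matrix()
    print(s['time'],s['tool_pos'],s['contact_force'],s['gripper_width']);print(R.round(3))
    print('slide cm',(R.T@(np.array([x,y,z])-s['tool_pos'])*100).round(2))
E
python3 -c "
from h import *
to(.612,.028,.09)"
```

```text
2.65 [0.59521951 0.00272695 0.24202523] [-0.84551869 -0.2041076  -0.3002474 ] -0.0020692261433617734
[[-0.927 -0.     0.374]
 [-0.374  0.001 -0.927]
 [-0.    -1.    -0.001]]
slide cm [-2.5 15.2 -1.7]
```

play_rows(
  slide=[
    [-1.25, 0, -0.85],
    [-1.25, 0, -0.85],
    [0, 2.5, 0],
    [0, 2.5, 0],
    [0, 2.5, 0],
    [0, 2.5, 0],
    [0, 2.5, 0],
    [0, 1.5, 0],
    [0, 0.7, 0],
    [0, 0, 0],
    [0, 0, 0],
  ],
  yaw=[0, 0, 0, 0, 0, 0, 0, 0, 0, 0, 0],
  grip=[1, 1, 1, 1, 1, 1, 1, 1, 1, 1, 1],
)

```text
time: 3.75
tool_pos: [0.6122, 0.0252, 0.0966]
tool_rot: [-0.134, 0.133, -0.694, 0.695]
contact_force: [-0.1, -0.2, 0.4]
gripper_width: 0.001
```

```bash
python3 -c "
from h import *
from plant import cams
import cv2
to(.612,.028,.071)
f=cams.grab_frame('side');im=f['image'][150:240,290:410,::-1]
g=cams.grab_frame('wrist')['image'][:,:,::-1]
cv2.imwrite('pics/b1.png',cv2.resize(im,None,fx=5,fy=5,interpolation=cv2.INTER_CUBIC))
cv2.imwrite('pics/b2.png',g)"
```

```text
3.75 [0.61215373 0.02515773 0.09660544] [-0.10453891 -0.20229844  0.44067879] 0.0006858156275403202
[[-0.929  0.002  0.371]
 [-0.371 -0.    -0.929]
 [-0.002 -1.     0.001]]
slide cm [-0.09  2.56 -0.27]
```

View pics/b1.png

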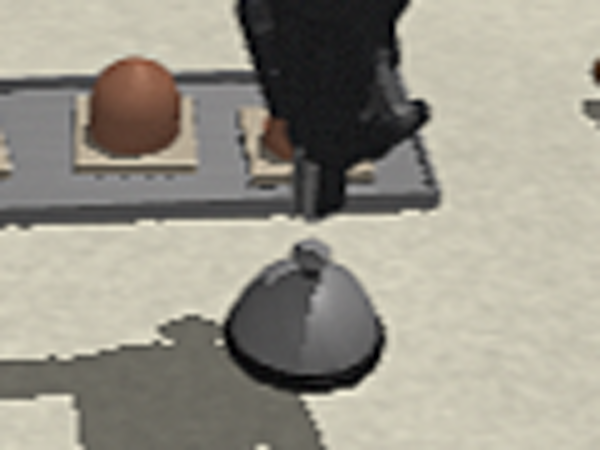

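View pics/b2.png

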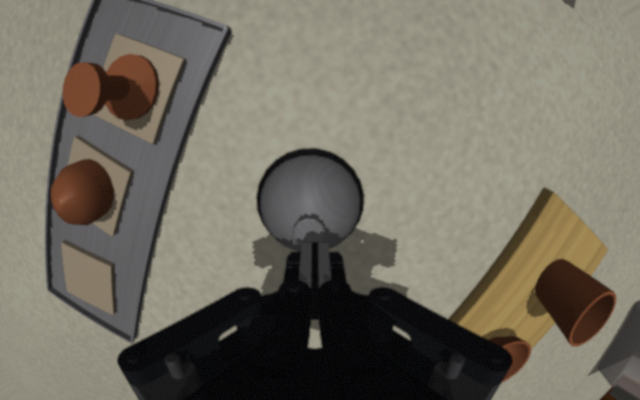

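Side view: the tip is right over the cap (about 25 mm above it). Wrist view: the cap is centred on the fingers. Pressing now.

play_rows(
  slide=[
    [-0.1, 1.0, -0.2],
    [0, 0.8, 0],
    [0, 0.3, 0],
    [0, 0.2, 0],
    [0, 0.2, 0],
    [0, 0, 0],
  ],
  yaw=[0, 0, 0, 0, 0, 0],
  grip=[1, 1, 1, 1, 1, 1],
)

```text
time: 4.45
tool_pos: [0.6113, 0.0274, 0.0702]
tool_rot: [0.133, -0.134, 0.694, -0.694]
contact_force: [-0.9, -0.4, 1.3]
gripper_width: -0.002
```

play_rows(
  slide=[
    [0, 0.2, 0],
    [0, 0.1, 0],
    [0, 0, 0],
  ],
  yaw=[0, 0, 0],
  grip=[1, 1, 1],
)

```text
time: 4.75
tool_pos: [0.6118, 0.0274, 0.0677]
tool_rot: [-0.134, 0.133, -0.694, 0.694]
contact_force: [-0.7, -0.5, 2.6]
gripper_width: -0.001
```

play_rows(
  slide=[
    [0, 0.2, 0],
    [0, 0.1, 0],
    [0, 0, 0],
  ],
  yaw=[0, 0, 0],
  grip=[1, 1, 1],
)

```text
time: 5.05
tool_pos: [0.6118, 0.0274, 0.065]
tool_rot: [-0.134, 0.133, -0.694, 0.694]
contact_force: [-1.3, -1.1, 4.4]
gripper_width: -0.003
```

play_rows(
  slide=[
    [0, 0.15, 0],
    [0, 0, 0],
  ],
  yaw=[0, 0],
  grip=[1, 1],
)

```text
time: 5.25
tool_pos: [0.6119, 0.0274, 0.0648]
tool_rot: [-0.134, 0.133, -0.694, 0.694]
contact_force: [-5.6, -0.3, 11.0]
gripper_width: -0.001
```

Bottomed out: 11 N and the tool no longer advances. Lifting off and checking.

play_rows(
  slide=[
    [0, -0.5, 0],
    [0, -1, 0],
    [0, -2.5, 0],
    [0, -2.5, 0],
    [0, -2.5, 0],
    [0, -2.5, 0],
    [0, -2.5, 0],
    [0, -2, 0],
    [0, 0, 0],
  ],
  yaw=[0, 0, 0, 0, 0, 0, 0, 0, 0],
  grip=[1, 1, 1, 1, 1, 1, 1, 1, 1],
)

```text
time: 6.15
tool_pos: [0.6131, 0.0273, 0.2267]
tool_rot: [-0.136, 0.131, -0.694, 0.695]
contact_force: [0.2, 0.3, 0.3]
gripper_width: 0.005
```

```bash
python3 -c "
from h import *
from plant import cams
import cv2
to(.4275,-.2065,.134)
im=cams.grab_frame('side')['image'][170:230,305:395,::-1]
cv2.imwrite('pics/b3.png',cv2.resize(im,None,fx=6,fy=6,interpolation=cv2.INTER_CUBIC))"
```

```text
6.15 [0.61305742 0.02730353 0.22670942] [0.15410664 0.27867528 0.30389074] 0.004829284842863561
[[-0.929  0.006  0.371]
 [-0.371 -0.001 -0.929]
 [-0.006 -1.     0.003]]
slide cm [25.95  9.16 14.81]
```

View pics/b3.png

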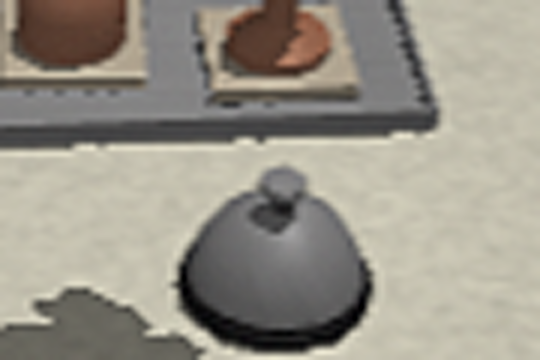

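The plunger is up again: the cap sits at crop (283,180), well clear of the dome as before. Moving on to the mug.

play_rows(
  slide=[
    [2.6, 0, 1.48],
    [2.6, 0, 1.48],
    [2.6, 0, 1.48],
    [2.6, 0, 1.48],
    [2.6, 0, 1.48],
    [2.6, 0, 1.48],
    [2.6, 0, 1.48],
    [2.6, 0, 1.48],
    [2.6, 0, 1.48],
    [2.6, 0, 1.48],
    [0, 0, 0],
    [0, 0, 0],
  ],
  yaw=[0, 0, 0, 0, 0, 0, 0, 0, 0, 0, 0, 0],
  grip=[1, 1, 1, 1, 1, 1, 1, 1, 1, 1, 1, 1],
)

```text
time: 7.4
tool_pos: [0.4241, -0.2061, 0.2211]
tool_rot: [0.132, -0.134, 0.695, -0.694]
contact_force: [0.9, 0.9, -0.5]
gripper_width: -0.003
```

```bash
python3 -c "
from h import *
to(.4275,-.2065,.134)"
```

```text
7.4 [ 0.42406762 -0.20610765  0.22110976] [ 0.88381499  0.88834363 -0.46748099] -0.0025210189034102766
[[-0.929 -0.002  0.369]
 [-0.369  0.002 -0.929]
 [ 0.001 -1.    -0.003]]
slide cm [-0.31  8.71  0.19]
```

play_rows(
  slide=[
    [-0.3, 1.5, 0.1],
    [0, 2, 0],
    [0, 2, 0],
    [0, 2, 0],
    [0, 1.0, 0],
    [0, 0, 0],
  ],
  yaw=[0, 0, 0, 0, 0, 0],
  grip=[1, 1, 1, 1, 1, 1],
)

```text
time: 8.0
tool_pos: [0.427, -0.2046, 0.135]
tool_rot: [0.133, -0.135, 0.696, -0.693]
contact_force: [-0.7, 0.2, 0.5]
gripper_width: -0.004
```

```bash
python3 -c "
from h import *
from plant import cams
import cv2
to(.4275,-.2065,.134)
im=cams.grab_frame('side')['image'][190:340,200:440,::-1]
cv2.imwrite('pics/m1.png',cv2.resize(im,None,fx=3,fy=3,interpolation=cv2.INTER_CUBIC))"
```

```text
8.0 [ 0.42704783 -0.20458615  0.13495851] [-0.70278295  0.21395307  0.46329331] -0.003603739367149337
[[-0.928 -0.004  0.372]
 [-0.372  0.003 -0.928]
 [ 0.003 -1.    -0.004]]
slide cm [0.03 0.1  0.19]
```

View pics/m1.png

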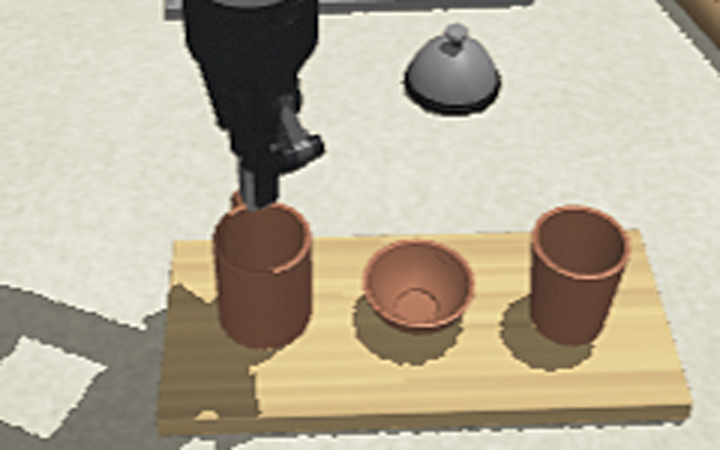

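The fingertips are at crop (258,207), just above the centre of the mug's mouth (263,240), which fits being 3 cm over it. Holding for 2.4 s.

play_rows(
  slide=[
    [0, 0, 0],
    [0, 0, 0],
    [0, 0, 0],
    [0, 0, 0],
    [0, 0, 0],
    [0, 0, 0],
    [0, 0, 0],
    [0, 0, 0],
    [0, 0, 0],
    [0, 0, 0],
    [0, 0, 0],
    [0, 0, 0],
  ],
  yaw=[0, 0, 0, 0, 0, 0, 0, 0, 0, 0, 0, 0],
  grip=[1, 1, 1, 1, 1, 1, 1, 1, 1, 1, 1, 1],
)

```text
time: 9.25
tool_pos: [0.428, -0.2062, 0.1378]
tool_rot: [-0.133, 0.133, -0.694, 0.694]
contact_force: [0.5, 0.2, 0.3]
gripper_width: 0.002
```

play_rows(
  slide=[
    [0, 0, 0],
    [0, 0, 0],
    [0, 0, 0],
    [0, 0, 0],
    [0, 0, 0],
    [0, 0, 0],
    [0, 0, 0],
    [0, 0, 0],
    [0, 0, 0],
    [0, 0, 0],
    [0, 0, 0],
    [0, 0, 0],
  ],
  yaw=[0, 0, 0, 0, 0, 0, 0, 0, 0, 0, 0, 0],
  grip=[1, 1, 1, 1, 1, 1, 1, 1, 1, 1, 1, 1],
)

```text
time: 10.45
tool_pos: [0.428, -0.2062, 0.1378]
tool_rot: [0.133, -0.133, 0.694, -0.694]
contact_force: [-0.5, -0.3, 0.6]
gripper_width: 0.004
```

play_rows(
  slide=[
    [0, -2, 0],
    [0, -2.5, 0],
    [0, -2.5, 0],
    [0, -2.5, 0],
    [0, -2, 0],
    [0, 0, 0],
  ],
  yaw=[0, 0, 0, 0, 0, 0],
  grip=[1, 1, 1, 1, 1, 1],
)

```text
time: 11.05
tool_pos: [0.4294, -0.2072, 0.2565]
tool_rot: [-0.135, 0.132, -0.693, 0.696]
contact_force: [0.1, -1.0, -0.1]
gripper_width: 0.0
```

```bash
python3 -c "
from h import *
to(.442,.218,.053)"
```

```text
11.05 [ 0.42937992 -0.20720184  0.25652336] [ 0.12412737 -0.96023425 -0.13984295] 0.0004706340649195178
[[-0.929  0.006  0.371]
 [-0.371 -0.004 -0.929]
 [-0.004 -1.     0.006]]
slide cm [-16.86  20.2  -39.14]
```

play_rows(
  slide=[
    [-1.12, 0, -2.61],
    [-1.12, 0, -2.61],
    [-1.12, 0, -2.61],
    [-1.12, 0, -2.61],
    [-1.12, 0, -2.61],
    [-1.12, 0, -2.61],
    [-1.12, 0, -2.61],
    [-1.12, 0, -2.61],
    [-1.12, 0, -2.61],
    [-1.12, 0, -2.61],
    [-1.12, 0, -2.61],
    [-1.12, 0, -2.61],
  ],
  yaw=[0, 0, 0, 0, 0, 0, 0, 0, 0, 0, 0, 0],
  grip=[1, 1, 1, 1, 1, 1, 1, 1, 1, 1, 1, 1],
)

```text
time: 12.25
tool_pos: [0.436, 0.1356, 0.2511]
tool_rot: [0.133, -0.134, 0.694, -0.694]
contact_force: [0.6, -0.3, -0.5]
gripper_width: -0.004
```

play_rows(
  slide=[
    [-1.12, 0, -2.61],
    [-1.12, 0, -2.61],
    [-1.12, 0, -2.61],
    [0, 0, 0],
    [0, 0, 0],
  ],
  yaw=[0, 0, 0, 0, 0],
  grip=[1, 1, 1, 1, 1],
)

```text
time: 12.75
tool_pos: [0.4382, 0.2196, 0.2513]
tool_rot: [-0.133, 0.135, -0.694, 0.695]
contact_force: [0.2, -0.2, -0.5]
gripper_width: 0.001
```

```bash
python3 -c "
from h import *
to(.442,.218,.053)"
```

```text
12.75 [0.43821423 0.21963042 0.2512681 ] [ 0.22158674 -0.15068819 -0.5146655 ] 0.0007970366007232819
[[-0.928 -0.002  0.372]
 [-0.372 -0.001 -0.928]
 [ 0.002 -1.     0.   ]]
slide cm [-0.34 19.83  0.29]
```

play_rows(
  slide=[
    [-0.3, 2, 0.25],
    [0, 2.5, 0],
    [0, 2.5, 0],
    [0, 2.5, 0],
    [0, 2.5, 0],
    [0, 2.5, 0],
    [0, 2.5, 0],
    [0, 1.6, 0],
    [0, 0.8, 0],
    [0, 0, 0],
    [0, 0, 0],
  ],
  yaw=[0, 0, 0, 0, 0, 0, 0, 0, 0, 0, 0],
  grip=[1, 1, 1, 1, 1, 1, 1, 1, 1, 1, 1],
)

```text
time: 13.85
tool_pos: [0.4431, 0.2181, 0.0594]
tool_rot: [0.134, -0.133, 0.694, -0.694]
contact_force: [0.2, 0.3, 0.1]
gripper_width: 0.001
```

play_rows(
  slide=[
    [0, 0, 0],
    [0, 0, 0],
    [0, 0, 0],
    [0, 0, 0],
    [0, 0, 0],
    [0, 0, 0],
    [0, 0, 0],
    [0, 0, 0],
    [0, 0, 0],
    [0, 0, 0],
    [0, 0, 0],
    [0, 0, 0],
  ],
  yaw=[0, 0, 0, 0, 0, 0, 0, 0, 0, 0, 0, 0],
  grip=[1, 1, 1, 1, 1, 1, 1, 1, 1, 1, 1, 1],
)

```text
time: 15.05
tool_pos: [0.4425, 0.2184, 0.0588]
tool_rot: [0.133, -0.133, 0.694, -0.694]
contact_force: [0.1, -1.0, 0.9]
gripper_width: 0.001
```

play_rows(
  slide=[
    [0, 0, 0],
    [0, 0, 0],
    [0, 0, 0],
    [0, 0, 0],
    [0, 0, 0],
    [0, 0, 0],
    [0, 0, 0],
    [0, 0, 0],
    [0, 0, 0],
    [0, 0, 0],
    [0, 0, 0],
    [0, 0, 0],
  ],
  yaw=[0, 0, 0, 0, 0, 0, 0, 0, 0, 0, 0, 0],
  grip=[1, 1, 1, 1, 1, 1, 1, 1, 1, 1, 1, 1],
)

```text
time: 16.25
tool_pos: [0.4426, 0.2184, 0.0588]
tool_rot: [-0.133, 0.133, -0.694, 0.694]
contact_force: [-0.1, -0.9, -0.6]
gripper_width: 0.001
```

```bash
python3 -c "
from h import *
from plant import cams
import cv2
to(.442,.218,.053)
im=cams.grab_frame('side')['image'][100:350,200:440,::-1]
cv2.imwrite('pics/t1.png',cv2.resize(im,None,fx=2.4,fy=2.4,interpolation=cv2.INTER_CUBIC))"
```

```text
16.25 [0.44256469 0.2184351  0.05880813] [-0.12549797 -0.86255266 -0.58465868] 0.0008176132549094857
[[-0.929  0.     0.371]
 [-0.371 -0.    -0.929]
 [ 0.    -1.     0.   ]]
slide cm [0.07 0.58 0.02]
```

View pics/t1.png

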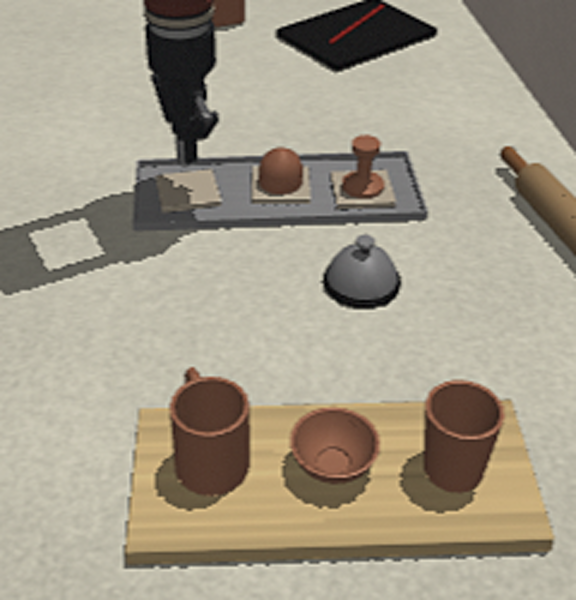

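The fingertips are at crop (187,160) over the tile (188,188). They stand about 36 mm above it, so I'll lower 5 mm and hold.

play_rows(
  slide=[
    [0, 0.5, 0],
    [0, 0, 0],
    [0, 0, 0],
    [0, 0, 0],
    [0, 0, 0],
    [0, 0, 0],
    [0, 0, 0],
    [0, 0, 0],
    [0, 0, 0],
    [0, 0, 0],
    [0, 0, 0],
    [0, 0, 0],
  ],
  yaw=[0, 0, 0, 0, 0, 0, 0, 0, 0, 0, 0, 0],
  grip=[1, 1, 1, 1, 1, 1, 1, 1, 1, 1, 1, 1],
)

```text
time: 17.5
tool_pos: [0.4425, 0.2184, 0.0538]
tool_rot: [0.133, -0.134, 0.694, -0.694]
contact_force: [0.0, 0.4, 0.0]
gripper_width: -0.003
```

play_rows(
  slide=[
    [0, 0, 0],
    [0, 0, 0],
    [0, 0, 0],
    [0, 0, 0],
    [0, 0, 0],
    [0, 0, 0],
    [0, 0, 0],
    [0, 0, 0],
    [0, 0, 0],
    [0, 0, 0],
    [0, 0, 0],
    [0, 0, 0],
  ],
  yaw=[0, 0, 0, 0, 0, 0, 0, 0, 0, 0, 0, 0],
  grip=[1, 1, 1, 1, 1, 1, 1, 1, 1, 1, 1, 1],
)

```text
time: 18.7
tool_pos: [0.4426, 0.2185, 0.0538]
tool_rot: [0.133, -0.133, 0.694, -0.694]
contact_force: [0.5, 0.2, 0.2]
gripper_width: -0.001
```

```bash
python3 -c "
from h import *
to(.442,.218,.053)
from plant import workorder
print(workorder.job_done())"
```

```text
18.7 [0.44255005 0.21845772 0.05379574] [0.46737932 0.19677556 0.1756561 ] -0.0005197180385852864
[[-0.929 -0.     0.371]
 [-0.371 -0.    -0.929]
 [ 0.    -1.    -0.   ]]
slide cm [0.07 0.08 0.02]
the job is handed in; nothing more can be done
None
```

I rang the bell, pointed at the mug and then at the bare tile, and handed the job in at 18.7 s with the hand still over the tile; no verdict was given.

- **Bell:** I pressed the plunger until it stopped moving, at about 11 N. A picture taken after lifting off shows it up again.
- **Mug:** I held for about 2.4 s, within a few millimetres of its middle, with the fingertips about 34 mm above the rim.
- **Bare tile:** I held for almost 5 s, within about 2 mm of the middle measured in the pictures. The fingertips were first 36 mm and then about 31 mm above it.

**Last checks:** Force readings stayed at noise level, about 1 N or less, except while pressing the bell. The picture before the final 5 mm lowering shows no piece or tile visibly moved; I compared it by eye and did not measure it. None of my checks failed. The two cameras agreed to about 4 mm on the bell, mug and tile. They differed by up to 11 mm on the beaker, which I only had to stay clear of.

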